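# Level a line laser with its foot screws, then index its head

## Task

The line laser on the saw table is still parked and stands out of level: with the head left where it is, turn the black foot screws until the bubble of each of the two spirit levels rests wholly between its two black lines, as near the middle as you can. Then lift the red sprung plunger, swing the laser head round with it to the notch with the red mark, and let the plunger drop fully home in that notch. Leave the tape measure, the roll of masking tape and the marker where they lie.

Things in the scene. Friction and masses are not known exactly. Their poses are not given: they have to be found in the camera images.
- base: Laser stand, 250 x 300 mm, fixed on the table. Origin on the table amid it; x away from the robot, y to the left screw, z up. A grey upper plate (top 52 mm above the table) rests on a ball pivot at x = +45 mm and on two foot screws at x = -75, y = +120 mm (left, seen from the robot) and y = -120 mm (right), and tilts by up to 2 degrees as they are turned.
- knob_left (a point): Middle of the left foot screw's black fluted round knob: 44 mm diameter, 22 mm high, point half-way up, 78 mm above the table, 30 mm free round it. Clockwise from above raises the plate there and drives the left bubble towards this screw, 6.6 mm per rad (the other bubble does not move). Takes 0.06 N m, stays where left; needs up to 2.4 rad either way, so re-grip if need be.
- knob_right (a point): Middle of the right foot screw's black fluted round knob: 44 mm diameter, 22 mm high, point half-way up, 78 mm above the table, 30 mm free round it. Clockwise from above raises the plate there and drives the right bubble towards this screw, 6.6 mm per rad (the other bubble does not move). Takes 0.06 N m, stays where left; needs up to 2.4 rad either way, so re-grip if need be.
- vial_left (a point): Centre of the window of the left spirit level (black 70 x 22 mm housing screwed to the upper plate, yellow-green window 54 mm long with two black cross lines 11 mm either side of the centre), on its top face, about 68 mm above the table. Its x axis runs along the tube, 45 degrees from the base's x axis, towards the left foot screw.
- vial_right (a point): Centre of the window of the right spirit level (black 70 x 22 mm housing screwed to the upper plate, yellow-green window 54 mm long with two black cross lines 11 mm either side of the centre), on its top face, about 68 mm above the table. Its x axis runs along the tube, 45 degrees from the base's x axis, towards the right foot screw.
- bubble_left_mid (a point): Middle of the whitish bubble (16 mm long, 7 mm wide) in the left spirit level. The bubble goes uphill and settles within about a second. Centred when it coincides with vial_left.
- bubble_right_mid (a point): Middle of the whitish bubble (16 mm long, 7 mm wide) in the right spirit level. Centred when it coincides with vial_right.
- head_axis (a point): Upright turning axis of the yellow and black round laser head (80 mm across, top 118 mm above the table), 92 mm above the table.
- laser_head (a joint): Turning angle of the laser head in rad: 0 at the white-marked notch (parked), 1.40 at the red-marked notch, growing anticlockwise seen from above. It turns easily, but only with the plunger lifted; its stops lie 0.15 rad beyond the notches.
- plunger_knob (a point): Middle of the plunger's red round knob (32 mm diameter, 22 mm high; point half-way up, 103 mm above the table when home), 82 mm from the head's axis on the head's dark arm, with which it goes round. Lifted straight up, it frees the head, which can then be swung by it. A 22 mm bush begins 2 mm under the knob: fingertips reach 13 mm below this point.
- plunger (a joint): Lift of the plunger in m: 0 fully home in a notch, about 0.008 when the pin rides on the index ring between notches, 0.018 at most. A spring pulls it down with 4 N when home and 8 N when fully up. The round pin end finds the notch when the head is within about 0.03 rad of it.
- notch_white (a point): White-marked notch of the steel index ring (parked), on the ring's top face 62 mm above the table, 82 mm from the head's axis.
- notch_red (a point): Red-marked notch of the index ring (working station), on the ring's top face, 82 mm from the head's axis.
- tape_measure: Bystander: yellow tape measure, 35 x 87 mm, 64 mm high. Origin at the centre of its underside.
- masking_tape: Bystander: roll of cream masking tape lying flat, 100 mm across, 24 mm high. Origin at the centre of its underside.
- marker: Bystander: grey marker pen with black cap, 130 mm long. Origin at the centre of its underside.

How it is judged (in metres and radians):
On the way, in this order (a step that is already met when the one before it is completed fails the run):
1. both bubbles rest between their lines while the head is still parked (x of bubble_left_mid in the frame of vial_left between -0.003 and 0.003 m and x of bubble_right_mid in the frame of vial_right between -0.003 and 0.003 m and value of joint laser_head below 0.1 rad and value of joint plunger below 0.003 m), for 0.4 s.
2. the plunger is lifted out of the white notch (value of joint plunger above 0.0075 m), for 0.05 s.
3. the head is swung towards the red notch with the plunger up (value of joint laser_head above 0.6 rad and value of joint plunger above 0.006 m), for 0.05 s.
4. the plunger has dropped home in the red notch (value of joint plunger below 0.002 m and value of joint laser_head between 1.37 and 1.43 rad), for 0.2 s.
At the end, for the whole second after the job is handed in: Each bubble's middle is within 3 mm of the middle of its spirit level along the tube (wholly between the lines), the head is at the red notch (1.40 rad within 0.03) with the plunger home (lift under 2 mm), and everything is released (all of step 4 and x of bubble_left_mid in the frame of vial_left between -0.003 and 0.003 m and x of bubble_right_mid in the frame of vial_right between -0.003 and 0.003 m); the robot touches nothing.
It fails at once if one of the bystanders is shifted by more than 30 mm (distance of any of tape_measure, masking_tape, marker from where it was at the start of the episode above 0.03 m).
It also fails if it takes over 72 s, if anything falls off the work surface, if the arm or the gripper's body presses on something with over 40 N, if the wrist force passes 120 N, or if a joint passes its speed limit or range.

## Robot

A 6-joint arm with a two-finger parallel gripper is mounted at the origin on the work surface; the furniture and walls round the work are solid. World frame = base frame: x ahead of the robot, y to its left, z up, the work surface at z = 0. Lengths are in m, angles in degrees, forces in N, time in s.
With the tool pointing down it reaches from about 0.375 to 0.9 m from the base axis. Payload 3.1 kg.
Tool frame: the origin (TCP) lies where the fingers leave the gripper's body, on its centre line; the fingertips stand 70 mm ahead of it and the grasp point (between the pads) lies 51 mm ahead of it; z points along the fingers, y is the line along which they close (so a half turn about z gives the same grasp; the last joint's range is limited). The gripper opens to 87 mm and grips with 3 to 60 N. Pads are 19 mm wide; open, the fingers measure 117 mm over their backs; the gripper's body (75 mm by 190 mm) begins 51 mm behind the grasp point.
Start: joints at [-79.612, 30.224, 82.088, -0, 67.689, -10.227], TCP at [0.22, -0.585, 0.292] pointing down, gripper open.
Joint ranges: [-176.69, 176.69], [-43.24, 126.21], [12.49, 139.97], [-82, 262], [0, 151.66], [-163.58, 163.58]. Speed limits (degrees/s): [159.86, 159.86, 180, 180, 180, 180].

## Interface

Orientations are given as a 3x3 rotation matrix whose columns are the frame's x, y, z axes.
In Python, from rig import readout, capture, calibration, bot, look_for gives the robot as it stands. The module is installed in compiled form; this text tells all that it offers.
- The arm moves only by the shell command python3 -m pendant 'ROWS'. ROWS is JSON, a list of rows, each a list of 7 numbers: the shift along the tool's x, y, z normalised to -1 to 1, where 1 is 200 mm, then the turn, a rotation vector about the tool's x, y, z normalised to -1 to 1, where 1 is 180 degrees, then the closure, from -1 (fully open) to 1 (shut). In form: [[dx, dy, dz, ax, ay, az, grip], ...]. A call has 1 to 8 rows; each row is the pose to reach, as a shift and turn from the pose commanded when the call began, along the tool's axes at that moment, turning the shorter way round; what a row does not reach only later rows make up. A row lasts 1/10 s, in which the tool goes at most 50 mm and 8.59 degrees, less where a joint would pass 70% of its speed; a pose out of reach is approached as far as the arm can. A call with a number of a shift or a turn outside -1 to 1 is refused whole. A call with a gripper value outside its range is refused whole. The fingers move at their own pace and stop on an object; the grip force is fixed at half the most. Time passes only in rows, so rows that repeat a pose let the fingers close. It gives the time, the measured TCP pose, the force, the opening and the grip force at its end, in the units of the state.
- readout.read_state(): the state, without advancing time (a new reading comes with each control period).
- capture(name): name is "side" or "top" or "wrist"; returns (picture, depth): 420x560x3 uint8, red, green, blue; 420x560 float32, m along the optical axis (not along the pixel's ray), 0 where there is no reading.
- calibration(name): a dict with "mtx" (3x3 intrinsics, pixels), "T" (4x4, takes a point from camera to world coordinates); the wrist camera has in their place "mount" (4x4, takes a point from camera to tool coordinates, whose origin is the TCP and whose axes are the flange's). Camera axes: x right, y down, z forward; pixel columns grow to the right and rows downward; lengths in m; the calibration is good to about 2 mm. A picture is of the moment at which its call begins: read the wrist's pose just before it. calibration takes no time and is no camera call.
- bot.hand_in(): hands the job in; it is judged then, once.
Trained networks look in the newest picture that a camera, given by its name, has taken for a name from the list of things; names that differ only in an ending like _2 or _b are one class to them, and where a whole thing is asked for, a point or a joint stands for the part that bears it (a point fixed in the world has none). Each returns a list of dicts, best first, with "conf" (0 to 1); they miss things now and then, are a little off and sometimes report something else, mostly with a low value. They report only what shows in the picture. A call takes as long as a camera call.
- look_for(thing, camera): "extent" ([left, top, right, bottom] in pixels, round what is visible of it).
The state is a dict: "time_s": time; "joint_positions": joint angles; "qvel": joint speeds; "tau": joint torques, N m; "position": TCP position; "tcp_rot": TCP orientation; "force": force on the tool from outside, world axes, zero at the start; "moment": the same for the moment, N m; "opening": opening from 0.0 (shut) to 1.0 (fully open); "grasp_force": force on a finger pad.
Only numpy, scipy, OpenCV 4.12 (cv2) and the standard library are available. Lean on these libraries where they do the work, as an engineer would, in place of code of your own. Each camera call takes 0.05 s, during which the arm holds its last target. There are 200 camera calls.

## Working session

There is one attempt and no reset: what is moved stays moved. The work goes in short steps, Python scripts to look and compute and a shell command to move; the robot and the scene stay as the last step left them, time stands still between calls to the robot, and variables do not carry over. Pictures are saved under pics/ and viewed, at most 10 in all, crops included, and the job is handed in when it is done.

```bash
mkdir -p pics; cat > h.py <<'E'
import numpy as np, cv2
from rig import readout, capture, calibration, bot, look_for
def T_of(cam):
    c=calibration(cam)
    if 'T' in c: return np.array(c['mtx']),np.array(c['T'])
    s=readout.read_state(); M=np.eye(4); M[:3,:3]=s['tcp_rot']; M[:3,3]=s['position']
    return np.array(c['mtx']),M@np.array(c['mount'])
def ray(K,T,u,v,z):
    d=T[:3,:3]@np.linalg.inv(K)@np.array([u,v,1.]); o=T[:3,3]
    return o+d*(z-o[2])/d[2]
def proj(K,T,p):
    q=np.linalg.inv(T)@np.append(p,1); q=K@q[:3]; return q[:2]/q[2]
E
python3 - <<'E'
from h import *
s=readout.read_state(); print(s['time_s'],s['position'],s['tcp_rot'])
for cam in ['top','side']:
    K,T=T_of(cam); im,d=capture(cam); cv2.imwrite(f'pics/{cam}0.png',im[...,::-1])
    print(cam,T[:3,3].round(3))
    for n,z in [('base',.03),('knob_left',.078),('knob_right',.078),('vial_left',.068),('vial_right',.068),('head_axis',.118),('plunger_knob',.114),('tape_measure',.06),('masking_tape',.024),('marker',.01),('bubble_left_mid',.068),('notch_red',.062)]:
        for r in look_for(n,cam)[:2]:
            e=r['extent']; print(n,round(r['conf'],2),np.round(e),ray(K,T,(e[0]+e[2])/2,(e[1]+e[3])/2,z).round(3))
E
```

```text
0.0 [ 0.219976   -0.58439249  0.29128377] [[ 9.35972700e-01  3.52072380e-01 -3.79109317e-04]
 [ 3.52072371e-01 -9.35970405e-01  2.10849124e-03]
 [ 3.87506428e-04 -2.10696415e-03 -9.99997705e-01]]
top [ 0.44  -0.039  0.917]
base 0.73 [193. 168. 332. 283.] [ 0.563 -0.002  0.03 ]
knob_left 0.54 [195. 255. 220. 274.] [0.475 0.112 0.078]
knob_right 0.89 [309. 246. 333. 264.] [ 0.49  -0.125  0.078]
vial_left 0.97 [194. 165. 333. 283.] [ 0.559 -0.005  0.068]
vial_right 0.68 [197. 170. 330. 281.] [ 0.557 -0.005  0.068]
head_axis 0.58 [241. 165. 288. 230.] [ 0.607 -0.011  0.118]
plunger_knob 0.51 [273. 169. 287. 183.] [ 0.653 -0.043  0.114]
tape_measure 0.74 [389. 270. 432. 301.] [ 0.425 -0.312  0.06 ]
tape_measure 0.44 [380. 216. 396. 273.] [ 0.512 -0.27   0.06 ]
masking_tape 0.96 [141. 144. 186. 188.] [0.705 0.225 0.024]
marker 0.75 [380. 215. 396. 274.] [ 0.516 -0.284  0.01 ]
bubble_left_mid 0.26 [239. 167. 294. 227.] [ 0.619 -0.012  0.068]
notch_red 0.7 [196. 170. 331. 282.] [ 0.556 -0.006  0.062]
side [0.602 0.656 0.663]
base 0.55 [219. 194. 335. 305.] [ 0.553 -0.008  0.03 ]
knob_left 0.
[... 235 characters left out ...]
7 [218. 207. 319. 298.] [0.575 0.039 0.068]
head_axis 0.57 [222. 208. 277. 258.] [0.613 0.034 0.118]
plunger_knob 0.62 [259. 185. 303. 196.] [ 0.538 -0.121  0.114]
plunger_knob 0.47 [219. 210. 235. 224.] [ 0.661 -0.025  0.114]
tape_measure 0.76 [302. 162. 323. 189.] [ 0.439 -0.267  0.06 ]
tape_measure 0.48 [217. 207. 319. 296.] [0.575 0.029 0.06 ]
masking_tape 0.76 [168. 325. 226. 384.] [0.709 0.246 0.024]
masking_tape 0.54 [219. 208. 333. 296.] [ 0.555 -0.006  0.024]
marker 0.66 [218. 209. 335. 298.] [ 0.554 -0.015  0.01 ]
marker 0.64 [258. 184. 306. 197.] [ 0.522 -0.269  0.01 ]
notch_red 0.85 [219. 208. 334. 300.] [0.557 0.04  0.062]
notch_red 0.45 [311. 264. 332. 286.] [0.47  0.104 0.062]
```

```bash
python3 - <<'E'
from h import *
im=cv2.imread('pics/top0.png')[130:300,130:440]
cv2.imwrite('pics/a.png',cv2.resize(im,None,fx=2.5,fy=2.5,interpolation=cv2.INTER_CUBIC))
c=calibration('wrist');print(np.round(c['mtx']),np.round(c['mount'],3))
E
```

```text
[[339.   0. 280.]
 [  0. 339. 210.]
 [  0.   0.   1.]] [[-0.001 -0.969 -0.249  0.068]
 [ 1.    -0.    -0.    -0.   ]
 [ 0.    -0.249  0.969 -0.093]
 [ 0.     0.     0.     1.   ]]
```

View pics/a.png

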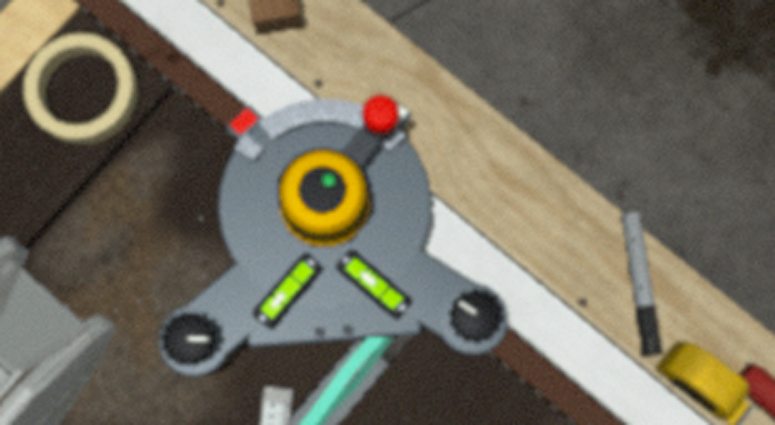

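```bash
python3 - <<'E'
from h import *
K,T=T_of('top'); im,d=capture('top')
v,u=np.mgrid[:420,:560]; P=np.stack([(u-K[0,2])/K[0,0]*d,(v-K[1,2])/K[1,1]*d,d],-1)@T[:3,:3].T+T[:3,3]
for z0 in (.1,.125,.2):
    m=((P[...,2]>z0)&(d>0)).astype(np.uint8)
    n,l,s,c=cv2.connectedComponentsWithStats(m)
    for i in range(1,n):
        if s[i,4]>15:
            q=P[l==i]; print(z0,s[i],q.min(0).round(3),q.max(0).round(3))
E
python3 -m pendant '[[0.25,-0.25,0,0,0,0,-1],[0.5,-0.5,0,0,0,0,-1],[0.7,-0.77,0,0,0,0,-1],[0.7,-0.77,0,0,0,0,-1],[0.7,-0.77,0,0,0,0,-1]]'
```

```text
0.1 [   0   47  166  177 4540] [0.568 0.207 0.1  ] [0.955 0.542 0.114]
0.1 [275 168  15  15 184] [ 0.642 -0.062  0.1  ] [ 0.671 -0.032  0.116]
0.1 [ 241  189   36   36 1009] [ 0.554 -0.033  0.102] [0.628 0.039 0.12 ]
0.1 [    0   225   176   195 13822] [0.189 0.172 0.1  ] [0.557 0.446 0.256]
0.1 [ 186  391  155   29 2752] [ 0.244 -0.103  0.226] [0.285 0.105 0.432]
0.125 [    0   227   169   193 13051] [0.195 0.18  0.125] [0.551 0.446 0.256]
0.125 [ 186  391  155   29 2752] [ 0.244 -0.103  0.226] [0.285 0.105 0.432]
0.2 [   0  304   81  116 4554] [0.219 0.31  0.2  ] [0.407 0.446 0.256]
0.2 [ 186  391  155   29 2752] [ 0.244 -0.103  0.226] [0.285 0.105 0.432]
time_s: 1.85
position: [0.2973, -0.3854, 0.2919]
tcp_rot: [[0.935, 0.356, -0.001], [0.356, -0.935, 0.006], [0.001, -0.006, -1.0]]
force: [-0.8, -0.6, 0.6]
opening: 1.003
grasp_force: 0.0
```

```bash
python3 -m pendant '[[0.25,-0.25,0,0,0,0,-1],[0.5,-0.5,0,0,0,0,-1],[0.75,-0.75,0,0,0,0,-1],[0.95,-1,0.05,0,0,0,-1],[0.95,-1,0.1,0,0,0,-1]]'
python3 -m pendant '[[0.25,-0.25,0,0,0,0.045,-1],[0.45,-0.51,0,0,0,0.095,-1],[0.45,-0.51,0,0,0,0.095,-1],[0.45,-0.51,0,0,0,0.095,-1]]'
python3 - <<'E'
from h import *
K,T=T_of('wrist'); im,d=capture('wrist'); cv2.imwrite('pics/w1.png',im[...,::-1]); print(readout.read_state()['time_s'])
for n,z in [('knob_left',.089),('knob_right',.089),('vial_left',.068),('vial_right',.068),('bubble_left_mid',.068),('bubble_right_mid',.068),('head_axis',.118),('plunger_knob',.114)]:
    for r in look_for(n,'wrist')[:2]:
        e=r['extent']; print(n,round(r['conf'],2),np.round(e),ray(K,T,(e[0]+e[2])/2,(e[1]+e[3])/2,z).round(4))
K,T=T_of('top'); im,d=capture('top')
v,u=np.mgrid[:420,:560]; P=np.stack([(u-K[0,2])/K[0,0]*d,(v-K[1,2])/K[1,1]*d,d],-1)@T[:3,:3].T+T[:3,3]
m=(P[...,2]>.1)&(d>0)&(P[...,1]>.14)&(P[...,0]<.6); q=P[m]; r=q[:,:2]-[.474,.116]; D=np.hypot(*r.T); A=np.degrees(np.arctan2(r[:,1],r[:,0]))
for a in range(0,200,15):
    k=(A>a)&(A<=a+15); k2=k&(q[:,2]>.125)
    if k.any(): print(a,D[k].min().round(3),D[k2].min().round(3) if k2.any() else None)
E
```

```text
time_s: 2.35
position: [0.396, -0.1622, 0.2789]
tcp_rot: [[0.936, 0.351, 0.003], [0.351, -0.936, -0.003], [0.002, 0.004, -1.0]]
force: [1.3, -0.4, -1.1]
opening: 0.996
grasp_force: 0.0
time_s: 2.75
position: [0.4441, -0.0314, 0.2782]
tcp_rot: [[0.998, 0.068, 0.001], [0.068, -0.998, 0.001], [0.001, -0.001, -1.0]]
force: [-1.0, -0.5, -1.3]
opening: 1.0
grasp_force: 0.0
2.8
knob_left 0.59 [ 76. 130. 140. 185.] [0.4746 0.1146 0.089 ]
knob_right 0.95 [363. 133. 420. 186.] [ 0.4891 -0.1203  0.089 ]
vial_left 0.71 [103.   3. 404. 186.] [ 0.5341 -0.0021  0.068 ]
vial_right 0.96 [103.   0. 406. 185.] [ 0.5357 -0.0028  0.068 ]
vial_right 0.41 [194.   2. 299.  70.] [0.5788 0.0056 0.068 ]
bubble_left_mid 0.62 [192. 113. 207. 130.] [0.5086 0.0437 0.068 ]
bubble_left_mid 0.62 [ 79.   0. 422. 189.] [5.336e-01 5.000e-04 6.800e-02]
head_axis 0.67 [195.   1. 297.  72.] [0.5676 0.0011 0.118 ]
plunger_knob 0.37 [194.   2. 300.  73.] [5.681e-01 5.000e-04 1.140e-01]
45 0.162 None
60 0.068 0.097
75 0.056 0.065
90 0.066 0.067
105 0.088 0.088
120 0.153 0.154
```

View pics/w1.png

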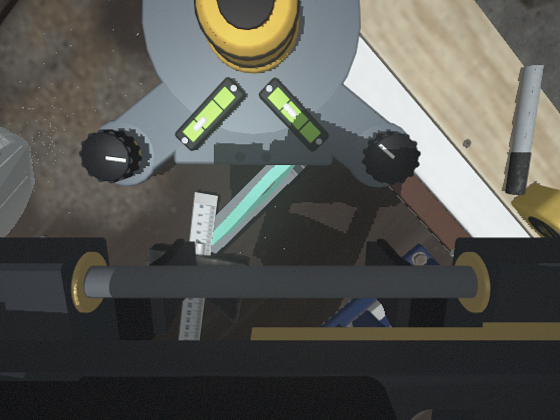

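```bash
cat >> h.py <<'E'
def bubbles(im,K,T):
    """per vial: centre (world), length, bubble offset mm towards screw"""
    hsv=cv2.cvtColor(im,cv2.COLOR_RGB2HSV)
    g=cv2.inRange(hsv,(28,110,60),(48,255,255))
    g=cv2.morphologyEx(g,cv2.MORPH_CLOSE,np.ones((9,9)))
    n,l,s,c=cv2.connectedComponentsWithStats(g); out=[]
    for i in range(1,n):
        if s[i,4]<150: continue
        v,u=np.nonzero(l==i)
        W=np.array([ray(K,T,a,b,.068)[:2] for a,b in zip(u,v)]).astype(np.float32)*1000
        (c0,wh,ang)=cv2.minAreaRect(W); b=cv2.boxPoints((c0,wh,ang))
        e=max(b[1]-b[0],b[2]-b[1],key=np.linalg.norm); e=e/np.linalg.norm(e)
        if e[0]>0: e=-e      # screws lie at -x
        L=max(wh)
        px=np.array([proj(K,T,np.append((np.array(q))/1000,.068)) for q in b]).astype(np.int32)
        m=np.zeros(g.shape,np.uint8); cv2.fillConvexPoly(m,px,1); m=cv2.erode(m,np.ones((3,3)))
        V=hsv[...,2].astype(float); S=hsv[...,1]
        bb=(m>0)&(S<90)&(V>90)
        vv,uu=np.nonzero(bb)
        if len(uu)<5: out.append((np.round(c0,1),round(L,1),None)); continue
        B=np.array([ray(K,T,a,q,.068)[:2] for a,q in zip(uu,vv)])*1000
        t=(B-c0)@e; out.append((np.round(c0,1),round(L,1),round(min(wh),1),'off mm',t.mean().round(1),np.median(t).round(1),'range',np.percentile(t,[3,97]).round(1),len(t),'dir',e.round(2)))
    return out
E
python3 - <<'E'
from h import *
im=cv2.imread('pics/w1.png')[...,::-1].copy(); K,T=T_of('wrist')
for o in bubbles(im,K,T): print(o)
s=readout.read_state(); print(s['joint_positions'],s['position'])
c=cv2.resize(cv2.imread('pics/w1.png')[70:200,70:430],None,fx=2.2,fy=2.2,interpolation=cv2.INTER_CUBIC); cv2.imwrite('pics/w1c.png',c)
E
```

```text
(array([513.9,  30. ]), 53.6, 12.8, 'off mm', np.float64(8.3), np.float64(10.4), 'range', array([-12.3,  17.9]), 143, 'dir', array([-0.74,  0.67], dtype=float32))
(array([517.9, -43.9]), 53.1, 12.7, 'off mm', np.float64(-6.0), np.float64(-6.1), 'range', array([-12.3,   0.9]), 128, 'dir', array([-0.67, -0.74], dtype=float32))
[-1.92162271e+01  1.76297004e+01  1.07977110e+02 -4.51449345e-03
  5.43931852e+01  6.74002700e+01] [ 0.44268138 -0.03676507  0.27799955]
```

View pics/w1c.png

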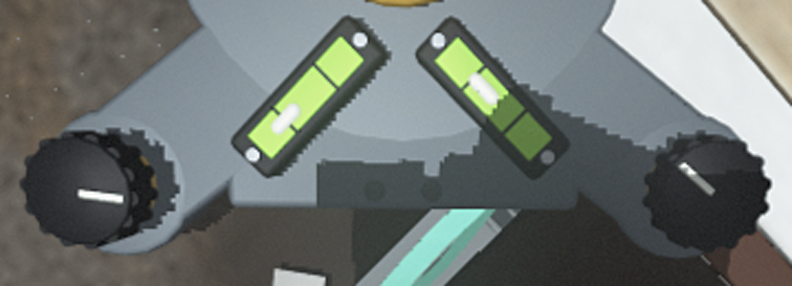

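```bash
python3 -m pendant '[[0.2,0.435,0.3,0,0,-0.37,-0.6],[0.2,0.435,0.4,0,0,-0.37,-0.6],[0.2,0.435,0.5,0,0,-0.37,-0.6],[0.2,0.435,0.5,0,0,-0.37,-0.6],[0.2,0.435,0.5,0,0,-0.37,-0.6],[0.2,0.435,0.5,0,0,-0.37,-0.6],[0.2,0.435,0.5,0,0,-0.37,-0.6],[0.2,0.435,0.5,0,0,-0.37,-0.6]]'
python3 -m pendant '[[0,0,0,0,0,-0.05,-0.6],[0,0,0,0,0,-0.07,-0.6],[0,0,0,0,0,-0.07,-0.6]]'
python3 - <<'E'
from h import *
s=readout.read_state();R=np.array(s['tcp_rot']);p=np.array(s['position']);print(s['joint_positions'].round(1) if hasattr(s['joint_positions'],'round') else s['joint_positions'],np.degrees(np.arctan2(R[1,0],R[0,0])))
K,T=T_of('wrist'); im,d=capture('wrist'); cv2.imwrite('pics/w2.png',im[...,::-1])
for r in look_for('knob_right','wrist')[:2]:
    e=r['extent']; k=ray(K,T,(e[0]+e[2])/2,(e[1]+e[3])/2,.089); print(r['conf'],np.round(e),k.round(4))
for k in ((.489,-.121,.133),): print('shift units',(R.T@(np.array(k)-p)/.2).round(3))
for o in bubbles(im,K,T): print(o)
E
```

```text
time_s: 4.05
position: [0.488, -0.1208, 0.1778]
tcp_rot: [[0.336, 0.942, -0.0], [0.942, -0.336, 0.0], [0.0, -0.0, -1.0]]
force: [0.1, 0.3, -0.2]
opening: 0.799
grasp_force: 0.0
time_s: 4.35
position: [0.488, -0.1207, 0.178]
tcp_rot: [[0.128, 0.992, 0.0], [0.992, -0.128, -0.0], [-0.0, 0.0, -1.0]]
force: [-0.0, 0.7, -0.4]
opening: 0.802
grasp_force: 0.0
[-26.6  31.2 105.5  -0.   43.3 -19.3] 82.64259306869405
0.94 [246. 205. 319. 266.] [ 0.4903 -0.1149  0.089 ]
shift units [-0.001  0.005  0.225]
(array([519.4, -37.7]), 53.7, 12.8, 'off mm', np.float64(1.0), np.float64(0.2), 'range', array([-23.8,  24.7]), 1239, 'dir', array([-0.67, -0.75], dtype=float32))
```

```bash
python3 -m pendant '[[0,0,0.12,0,0,0,-0.6],[0,0,0.225,0,0,0,-0.6],[0,0,0.225,0,0,0,-0.6],[0,0,0.225,0,0,0,1],[0,0,0.225,0,0,0,1],[0,0,0.225,0,0,0,1],[0,0,0.225,0,0,0,1],[0,0,0.225,0,0,0,1]]'
python3 - <<'E'
from h import *
K,T=T_of('wrist'); im,d=capture('wrist'); cv2.imwrite('pics/w3.png',im[...,::-1])
for o in bubbles(im,K,T): print(o)
print(readout.read_state()['moment'])
E
```

```text
time_s: 5.25
position: [0.4895, -0.1204, 0.1338]
tcp_rot: [[0.127, 0.992, 0.004], [0.992, -0.127, -0.001], [-0.001, 0.004, -1.0]]
force: [3.4, 0.4, 1.2]
opening: 0.497
grasp_force: 30.0
(array([519.3, -37.8]), 53.7, 12.8, 'off mm', np.float64(3.4), np.float64(0.8), 'range', array([-13.4,  24.7]), 1399, 'dir', array([-0.67, -0.75], dtype=float32))
[ 0.16513594 -0.51527912  0.01450396]
```

View pics/w3.png

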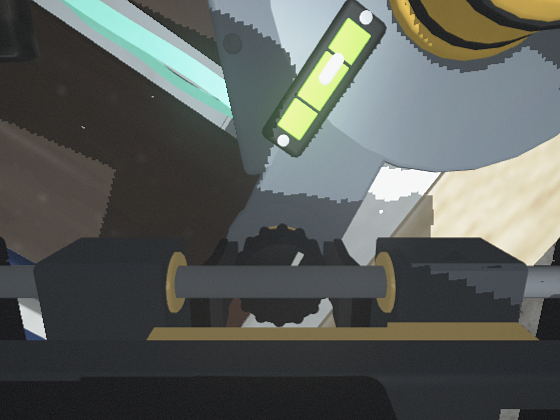

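```bash
sed -i 's/m=cv2.erode(m,np.ones((3,3)))/m=cv2.erode(m,np.ones((7,7)))/; s/bb=(m>0)&(S<90)&(V>90)/bb=((m>0)\&(S<85)\&(V>0.75*np.percentile(V[m>0],90))).astype(np.uint8); nn,ll,ss,_=cv2.connectedComponentsWithStats(bb); bb=(ll==1+np.argmax(ss[1:,4])) if nn>1 else bb>0/' h.py
python3 -m pendant '[[0,0,0,0,0,0.045,1],[0,0,0,0,0,0.09,1],[0,0,0,0,0,0.135,1],[0,0,0,0,0,0.18,1],[0,0,0,0,0,0.225,1],[0,0,0,0,0,0.26,1],[0,0,0,0,0,0.26,1],[0,0,0,0,0,0.26,1]]'
python3 -m pendant '[[0,0,0,0,0,0,1],[0,0,0,0,0,0,1],[0,0,0,0,0,0,1],[0,0,0,0,0,0,1],[0,0,0,0,0,0,1],[0,0,0,0,0,0,1]]'
python3 - <<'E'
from h import *
K,T=T_of('wrist')
for o in bubbles(cv2.imread('pics/w3.png')[...,::-1].copy(),K,T): print('old(off only)',o)
im,d=capture('wrist'); cv2.imwrite('pics/w4.png',im[...,::-1])
for o in bubbles(im,K,T): print(o)
E
```

```text
time_s: 6.1
position: [0.4908, -0.1212, 0.1338]
tcp_rot: [[0.81, 0.586, 0.007], [0.586, -0.81, -0.003], [0.004, 0.006, -1.0]]
force: [5.1, -1.0, -0.2]
opening: 0.496
grasp_force: 30.0
time_s: 6.7
position: [0.4908, -0.1212, 0.1338]
tcp_rot: [[0.81, 0.586, 0.007], [0.586, -0.81, -0.003], [0.004, 0.006, -1.0]]
force: [6.1, -0.5, -0.6]
opening: 0.495
grasp_force: 30.0
old(off only) (array([571.8, -86.2]), 53.9, 12.9, 'off mm', np.float64(-6.2), np.float64(-6.2), 'range', array([-13.1,   0.5]), 491, 'dir', array([-1.  , -0.03], dtype=float32))
(array([522.7,  29.9]), 34.8, 12.8, 'off mm', np.float64(14.9), np.float64(14.8), 'range', array([14.5, 15.5]), 10, 'dir', array([-0.74,  0.67], dtype=float32))
(array([519.6, -37.5]), 53.9, 13.0, 'off mm', np.float64(-0.6), np.float64(-0.6), 'range', array([-7.2,  6.1]), 428, 'dir', array([-0.66, -0.75], dtype=float32))
```

View pics/w4.png

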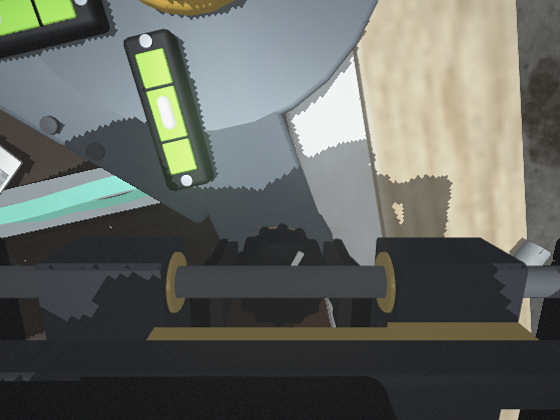

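```bash
python3 -m pendant '[[0,0,0,0,0,0.028,1],[0,0,0,0,0,0.028,1],[0,0,0,0,0,0.028,-0.6],[0,0,0,0,0,0.028,-0.6],[0,0,0,0,0,0.028,-0.6],[0,0,-0.2,0,0,0.028,-0.6],[0,0,-0.35,0,0,0.028,-0.6]]'
python3 -m pendant '[[0.16,-0.25,0,0,0,-0.05,-0.6],[0.32,-0.5,0,0,0,-0.1,-0.6],[0.48,-0.75,0,0,0,-0.16,-0.6],[0.55,-1,0,0,0,-0.16,-0.6],[0.55,-1,0,0,0,-0.16,-0.6],[0.55,-1,0,0,0,-0.16,-0.6],[0.55,-1,0,0,0,-0.16,-0.6]]'
python3 - <<'E'
from h import *
s=readout.read_state();R=np.array(s['tcp_rot']);p=np.array(s['position']);print(np.round(s['joint_positions'],1),np.degrees(np.arctan2(R[1,0],R[0,0])))
K,T=T_of('wrist'); im,d=capture('wrist'); cv2.imwrite('pics/w5.png',im[...,::-1])
for r in look_for('knob_left','wrist')[:2]:
    e=r['extent']; k=ray(K,T,(e[0]+e[2])/2,(e[1]+e[3])/2,.089); print(r['conf'],np.round(e),k.round(4))
print('shift units',(R.T@(np.array((.476,.118,.133))-p)/.2).round(3))
for o in bubbles(im,K,T): print(o)
v,u=np.mgrid[:420,:560]; P=np.stack([(u-K[0,2])/K[0,0]*d,(v-K[1,2])/K[1,1]*d,d],-1)@T[:3,:3].T+T[:3,3]
q=P[(d>0)&(v<230)]
for x in np.arange(.40,.60,.02):
    print(round(x,2),[ (round(float(q[k][:,2].max()),3) if (k:=(abs(q[:,0]-x)<.01)&(abs(q[:,1]-y)<.01)).any() else None) for y in np.arange(.15,.28,.02)])
E
```

```text
time_s: 7.45
position: [0.4869, -0.1195, 0.203]
tcp_rot: [[0.858, 0.513, -0.004], [0.513, -0.858, 0.002], [-0.002, -0.004, -1.0]]
force: [1.2, -0.6, 0.7]
opening: 0.782
grasp_force: 0.0
time_s: 8.15
position: [0.4791, 0.1085, 0.2028]
tcp_rot: [[0.503, 0.864, -0.001], [0.864, -0.503, -0.001], [-0.001, -0.001, -1.0]]
force: [0.2, -0.0, 0.6]
opening: 0.797
grasp_force: 0.0
[ -0.3  28.1 106.   -0.   46.   29.9] 59.80165482706859
0.97 [231. 187. 303. 259.] [0.4748 0.1179 0.089 ]
0.75 [231. 106. 560. 326.] [0.5476 0.0806 0.089 ]
shift units [ 0.034 -0.037  0.349]
0.4 [0.003, 0.003, 0.003, 0.003, 0.003, None, None]
0.42 [0.003, 0.004, 0.003, 0.003, 0.155, 0.129, None]
0.44 [0.003, 0.004, 0.003, 0.185, 0.186, None, None]
0.46 [0.057, 0.003, 0.151, 0.185, 0.186, 0.182, None]
0.48 [0.088, 0.126, 0.151, 0.164, 0.177, None, None]
0.5 [0.057, 0.117, 0.128, 0.145, 0.154, 0.003, None]
0.52 [0.003, 0.003, 0.003, 0.126, 0.132, 0.003, 0.003]
0.54 [0.003, 0.003, 0.003, 0.003, 0.004, 0.004, 0.002]
0.56 [0.004, 0.003, 0.004, 0.003, 0.003, 0.003, None]
0.58 [0.003, 0.003, 0.004, 0.004, 0.003, 0.001, None]
```

View pics/w5.png

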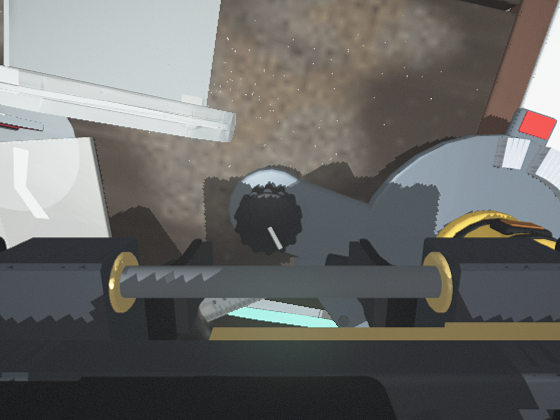

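```bash
python3 - <<'E'
from h import *
im=cv2.imread('pics/w1.png')[...,::-1].copy(); c=calibration('wrist'); K=c['mtx']
M=np.eye(4); M[:3,:3]=[[0.998,0.068,0.001],[0.068,-0.998,0.001],[0.001,-0.001,-1]]; M[:3,3]=[.4427,-.0355,.278]
for o in bubbles(im,np.array(K),M@np.array(c['mount'])): print(o)
s=readout.read_state();R=np.array(s['tcp_rot']);p=np.array(s['position']);print(p,(R.T@(np.array((.4755,.118,.1335))-p)/.2).round(3))
E
python3 -m pendant '[[0.034,-0.037,0.1,0,0,0,-0.6],[0.034,-0.037,0.1,0,0,0,-0.6]]'
```

```text
(array([513.7,  31.7]), 53.6, 12.9, 'off mm', np.float64(11.0), np.float64(11.0), 'range', array([ 4.4, 17.8]), 109, 'dir', array([-0.75,  0.67], dtype=float32))
(array([518.3, -42.1]), 53.1, 12.7, 'off mm', np.float64(-5.6), np.float64(-5.8), 'range', array([-12.3,   0.8]), 114, 'dir', array([-0.66, -0.75], dtype=float32))
[0.47991699 0.10717485 0.20289101] [ 0.036 -0.046  0.347]
time_s: 8.45
position: [0.4756, 0.1167, 0.1815]
tcp_rot: [[0.506, 0.862, -0.005], [0.862, -0.506, -0.0], [-0.003, -0.004, -1.0]]
force: [-0.4, -0.3, 0.1]
opening: 0.797
grasp_force: 0.0
```

```bash
python3 -m pendant '[[0.005,-0.005,0.12,0,0,0,-0.6],[0.005,-0.005,0.245,0,0,0,-0.6],[0.005,-0.005,0.245,0,0,0,-0.6],[0.005,-0.005,0.245,0,0,0,1],[0.005,-0.005,0.245,0,0,0,1],[0.005,-0.005,0.245,0,0,0,1],[0.005,-0.005,0.245,0,0,0,1],[0.005,-0.005,0.245,0,0,0,1]]'
```

```text
time_s: 9.25
position: [0.476, 0.1194, 0.1348]
tcp_rot: [[0.505, 0.863, -0.0], [0.863, -0.505, 0.001], [0.0, -0.001, -1.0]]
force: [-1.7, 2.1, 6.6]
opening: 0.499
grasp_force: 30.0
```

```bash
python3 -m pendant '[[0,0,0,0,0,-0.045,1],[0,0,0,0,0,-0.09,1],[0,0,0,0,0,-0.135,1],[0,0,0,0,0,-0.18,1],[0,0,0,0,0,-0.225,1],[0,0,0,0,0,-0.265,1],[0,0,0,0,0,-0.265,1],[0,0,0,0,0,-0.265,1]]'
```

```text
time_s: 10.05
position: [0.4743, 0.1197, 0.1347]
tcp_rot: [[-0.299, 0.954, -0.004], [0.954, 0.299, 0.0], [0.002, -0.004, -1.0]]
force: [-5.1, 3.3, 8.3]
opening: 0.496
grasp_force: 30.0
```

```bash
python3 -m pendant '[[0,0,0,0,0,0,-0.6],[0,0,0,0,0,0,-0.6],[0,0,0,0,0,0.045,-0.6],[0,0,0,0,0,0.09,-0.6],[0,0,0,0,0,0.135,-0.6],[0,0,0,0,0,0.18,-0.6],[0,0,0,0,0,0.225,-0.6],[0,0,0,0,0,0.265,-0.6]]'
python3 -m pendant '[[0,0,0,0,0,0,-0.6],[0,0,0,0,0,0,1],[0,0,0,0,0,0,1],[0,0,0,0,0,0,1],[0,0,0,0,0,0,1],[0,0,0,0,0,0,1]]'
python3 -m pendant '[[0,0,0,0,0,-0.045,1],[0,0,0,0,0,-0.09,1],[0,0,0,0,0,-0.135,1],[0,0,0,0,0,-0.18,1],[0,0,0,0,0,-0.225,1],[0,0,0,0,0,-0.265,1],[0,0,0,0,0,-0.265,1],[0,0,0,0,0,-0.265,1]]'
python3 -m pendant '[[0,0,0,0,0,0,-0.6],[0,0,0,0,0,0,-0.6],[0,0,0,0,0,0,-0.6],[0,0,-0.2,0,0,0,-0.6],[0,0,-0.4,0,0,0,-0.6],[0,0,-0.5,0,0,0,-0.6]]'
```

```text
time_s: 10.85
position: [0.4773, 0.1189, 0.134]
tcp_rot: [[0.51, 0.86, 0.001], [0.86, -0.51, -0.0], [0.001, 0.001, -1.0]]
force: [-0.7, -1.0, 0.5]
opening: 0.8
grasp_force: 0.0
time_s: 11.45
position: [0.476, 0.1193, 0.1339]
tcp_rot: [[0.505, 0.863, -0.001], [0.863, -0.505, 0.0], [-0.0, -0.001, -1.0]]
force: [-0.9, 1.9, 0.6]
opening: 0.496
grasp_force: 30.0
time_s: 12.25
position: [0.4744, 0.1195, 0.1339]
tcp_rot: [[-0.296, 0.955, -0.005], [0.955, 0.296, 0.0], [0.002, -0.004, -1.0]]
force: [-4.8, 3.4, 4.5]
opening: 0.498
grasp_force: 30.0
time_s: 12.85
position: [0.4784, 0.1189, 0.2367]
tcp_rot: [[-0.298, 0.955, 0.006], [0.955, 0.298, -0.0], [-0.002, 0.005, -1.0]]
force: [1.4, 0.2, -0.4]
opening: 0.795
grasp_force: 0.0
```

```bash
python3 -m pendant '[[-0.2,-0.1,-0.12,0,0,0.37,-0.6],[-0.4,-0.2,-0.12,0,0,0.37,-0.6],[-0.62,-0.34,-0.12,0,0,0.37,-0.6],[-0.62,-0.34,-0.12,0,0,0.37,-0.6],[-0.62,-0.34,-0.12,0,0,0.37,-0.6],[-0.62,-0.34,-0.12,0,0,0.37,-0.6],[-0.62,-0.34,-0.12,0,0,0.37,-0.6],[-0.62,-0.34,-0.12,0,0,0.37,-0.6]]'
python3 -m pendant '[[0,0,0,0,0,0.2,-0.6],[0,0,0,0,0,0.2,-0.6],[0,0,0,0,0,0.2,-0.6],[0,0,0,0,0,0.2,-0.6],[0,0,0,0,0,0.2,-0.6],[0,0,0,0,0,0.2,-0.6],[0,0,0,0,0,0.2,-0.6]]'
python3 - <<'E'
from h import *
K,T=T_of('wrist'); im,d=capture('wrist'); cv2.imwrite('pics/w6.png',im[...,::-1])
for o in bubbles(im,K,T): print(o)
c=cv2.resize(im[0:240,60:460],None,fx=2,fy=2,interpolation=cv2.INTER_CUBIC); cv2.imwrite('pics/w6c.png',c[...,::-1])
E
```

```text
time_s: 13.65
position: [0.4492, -0.0202, 0.2582]
tcp_rot: [[0.762, 0.648, 0.001], [0.648, -0.762, -0.001], [0.001, 0.001, -1.0]]
force: [-0.4, 0.1, 0.3]
opening: 0.798
grasp_force: 0.0
time_s: 14.35
position: [0.4488, -0.0197, 0.258]
tcp_rot: [[0.996, 0.085, 0.0], [0.085, -0.996, -0.0], [0.0, 0.0, -1.0]]
force: [-0.1, 0.6, 0.1]
opening: 0.801
grasp_force: 0.0
(array([515.1,  36.7]), 53.4, 12.9, 'off mm', np.float64(0.5), np.float64(0.4), 'range', array([-6.4,  7.3]), 141, 'dir', array([-0.75,  0.67], dtype=float32))
(array([519.5, -37. ]), 53.5, None)
```

View pics/w6c.png

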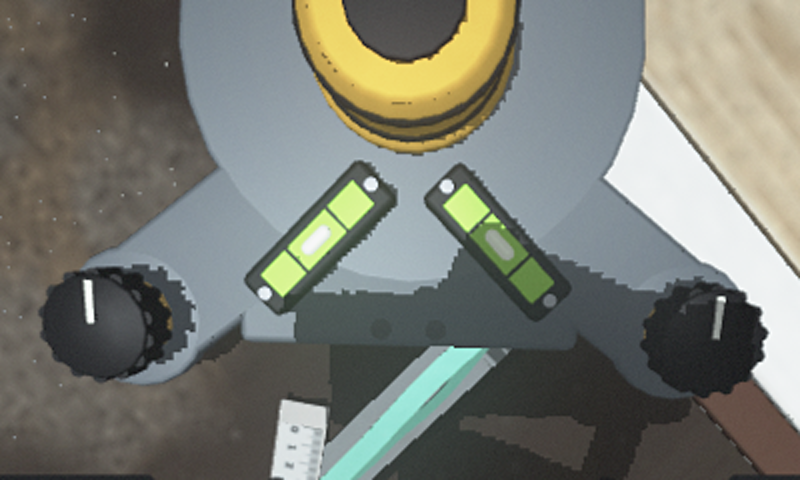

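```bash
python3 -m pendant '[[0.24,0.05,0,0,0,0.233,-0.6],[0.48,0.1,0,0,0,0.233,-0.6],[0.72,0.16,0.1,0,0,0.233,-0.6],[1,0.217,0.15,0,0,0.233,-0.6],[1,0.217,0.15,0,0,0.233,-0.6],[1,0.217,0.15,0,0,0.233,-0.6],[1,0.217,0.15,0,0,0.233,-0.6]]'
python3 - <<'E'
from h import *
s=readout.read_state();R=np.array(s['tcp_rot']);p=np.array(s['position']);print(p,np.round(s['joint_positions'],1),np.degrees(np.arctan2(R[1,0],R[0,0])))
for cam in ('wrist','top'):
    K,T=T_of(cam); im,d=capture(cam); cv2.imwrite(f'pics/p_{cam}.png',im[...,::-1])
    for n,z in (('plunger_knob',.114),('head_axis',.118),('notch_red',.062)):
        for r in look_for(n,cam)[:2]:
            e=r['extent']; print(cam,n,r['conf'],np.round(e),ray(K,T,(e[0]+e[2])/2,(e[1]+e[3])/2,z).round(4))
    hsv=cv2.cvtColor(im,cv2.COLOR_RGB2HSV); m=cv2.inRange(hsv,(0,150,80),(8,255,255))|cv2.inRange(hsv,(172,150,80),(180,255,255))
    n,l,st,c=cv2.connectedComponentsWithStats(m)
    for i in range(1,n):
        if st[i,4]>40: print('red',st[i],ray(K,T,*c[i],.114).round(4),ray(K,T,*c[i],.062).round(4))
E
```

```text
time_s: 15.1
position: [0.6506, -0.0459, 0.2274]
tcp_rot: [[0.799, -0.601, -0.002], [-0.601, -0.799, 0.001], [-0.002, 0.001, -1.0]]
force: [-0.5, -0.0, -0.7]
opening: 0.799
grasp_force: 0.0
[ 0.65055436 -0.04590779  0.22736655] [-13.8  36.5  81.3  -0.   62.3 113.1] -36.96526447128084
wrist plunger_knob 0.91 [245. 198. 295. 246.] [ 0.6598 -0.0444  0.114 ]
wrist head_axis 0.93 [224. 193. 323. 325.] [ 0.6395 -0.0319  0.118 ]
wrist head_axis 0.45 [523.  95. 560. 160.] [ 0.6111 -0.2061  0.118 ]
wrist notch_red 0.88 [152. 164. 369. 341.] [ 0.6327 -0.0118  0.062 ]
red [286 215  10  15  52] [ 0.6519 -0.0553  0.114 ] [ 0.6384 -0.0474  0.062 ]
top notch_red 0.88 [298. 231. 331. 272.] [ 0.5001 -0.1131  0.062 ]
red [427 277  37  35 429] [ 0.409  -0.3598  0.114 ] [ 0.4069 -0.3806  0.062 ]
```

View pics/p_wrist.png

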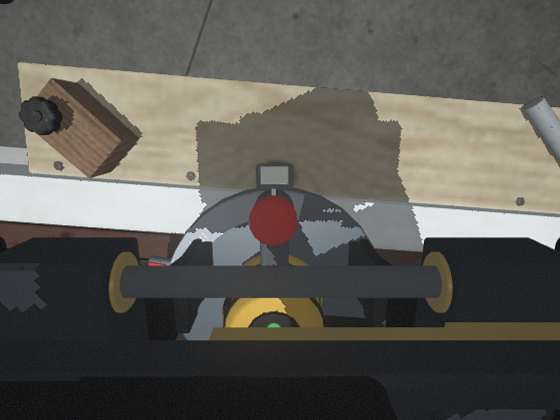

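```bash
python3 -m pendant '[[0.029,-0.024,0.15,0,0,0,-0.4],[0.029,-0.024,0.15,0,0,0,-0.4],[0.029,-0.024,0.15,0,0,0,-0.4]]'
python3 - <<'E'
from h import *
s=readout.read_state();R=np.array(s['tcp_rot']);p=np.array(s['position']);print(p,np.degrees(np.arctan2(R[1,0],R[0,0])))
print((R.T@(np.array((.658,-.0455,.162))-p)/.2).round(3))
K,T=T_of('wrist'); im,d=capture('wrist')
hsv=cv2.cvtColor(im,cv2.COLOR_RGB2HSV); m=cv2.inRange(hsv,(0,150,50),(8,255,255))|cv2.inRange(hsv,(172,150,50),(180,255,255)); m[250:]=0
m=cv2.morphologyEx(m,cv2.MORPH_CLOSE,np.ones((9,9)));n,l,st,c=cv2.connectedComponentsWithStats(m)
for i in range(1,n):
    if st[i,4]>40: print('red',st[i],c[i],ray(K,T,*c[i],.114).round(4))
E
```

```text
time_s: 15.8
position: [0.6584, -0.0457, 0.1975]
tcp_rot: [[0.797, -0.604, -0.002], [-0.604, -0.797, 0.0], [-0.002, 0.001, -1.0]]
force: [0.4, -0.6, -0.1]
opening: 0.708
grasp_force: 0.0
[ 0.65844838 -0.0457437   0.19753382] -37.15095885563353
[-0.002  0.     0.178]
red [ 254  217   53   33 1312] [281.07469512 236.18978659] [ 0.6641 -0.0502  0.114 ]
```

```bash
python3 -m pendant '[[0,0,0.1,0,0,0,-0.4],[0,0,0.178,0,0,0,-0.4],[0,0,0.178,0,0,0,-0.4],[0,0,0.178,0,0,0,1],[0,0,0.178,0,0,0,1],[0,0,0.178,0,0,0,1],[0,0,0.178,0,0,0,1],[0,0,0.178,0,0,0,1]]'
python3 -m pendant '[[0,0,-0.03,0,0,0,1],[0,0,-0.065,0,0,0,1],[0,0,-0.065,0,0,0,1],[0,0,-0.065,0,0,0,1]]'
python3 - <<'E'
from h import *
s=readout.read_state();R=np.array(s['tcp_rot']);p=np.array(s['position'])
C=np.array([.591,.003,p[2]]); r=R.T@(p-C); print('radius vec tool mm',(r*1000).round(1),'bearing',np.degrees(np.arctan2(*(p-C)[1::-1])),s['force'])
r=np.array([.082,r[1],0])
for a in (8,16,24,32,40,48,56,64,72,80.2):
    t=np.radians(-a); q=np.array([[np.cos(t),-np.sin(t)],[np.sin(t),np.cos(t)]])@r[:2]-r[:2]; print(a,(q/.2).round(3),round(-a/180,3))
E
```

```text
time_s: 16.65
position: [0.6594, -0.046, 0.163]
tcp_rot: [[0.797, -0.604, 0.001], [-0.604, -0.797, -0.0], [0.001, -0.0, -1.0]]
force: [-0.7, -0.9, 1.8]
opening: 0.356
grasp_force: 30.0
time_s: 17.05
position: [0.6592, -0.046, 0.1751]
tcp_rot: [[0.797, -0.604, 0.0], [-0.604, -0.797, -0.0], [0.0, -0.0, -1.0]]
force: [2.4, -1.3, -6.6]
opening: 0.362
grasp_force: 30.0
radius vec tool mm [83.9 -2.2  0. ] bearing -35.67807478540702 [ 2.40273338 -1.3084152  -6.60489168]
8 [-0.006 -0.057] -0.044
16 [-0.019 -0.113] -0.089
24 [-0.04  -0.166] -0.133
32 [-0.068 -0.216] -0.178
40 [-0.103 -0.261] -0.222
48 [-0.144 -0.301] -0.267
56 [-0.19  -0.335] -0.311
64 [-0.24  -0.362] -0.356
72 [-0.294 -0.382] -0.4
80.2 [-0.351 -0.395] -0.446
```

```bash
python3 -m pendant '[[-0.006,-0.057,0,0,0,-0.044,1],[-0.019,-0.113,0,0,0,-0.089,1],[-0.04,-0.166,0,0,0,-0.133,1],[-0.068,-0.216,0,0,0,-0.178,1],[-0.103,-0.261,0,0,0,-0.222,1],[-0.144,-0.301,0,0,0,-0.267,1],[-0.165,-0.318,0,0,0,-0.289,1],[-0.165,-0.318,0,0,0,-0.289,1]]'
python3 - <<'E'
from h import *
s=readout.read_state();R=np.array(s['tcp_rot']);p=np.array(s['position'])
p0=np.array([.6593,-.046]);C=np.array([.591,.003])
b=lambda q:np.degrees(np.arctan2(*(q-C)[::-1]))
print(p,b(p[:2])-b(p0),np.hypot(*(p[:2]-C)),s['force'],np.degrees(np.arctan2(R[1,0],R[0,0])),np.round(s['joint_positions'],1))
E
```

```text
time_s: 17.85
position: [0.6722, 0.0263, 0.1753]
tcp_rot: [[0.966, 0.257, 0.003], [0.257, -0.966, 0.002], [0.003, -0.001, -1.0]]
force: [4.8, 1.7, -5.3]
opening: 0.359
grasp_force: 30.0
[0.67223487 0.02634127 0.17525376] 51.68751561018645 0.08452171016455763 [ 4.80372618  1.71450838 -5.25626245] 14.915848521965573 [-7.3 41.5 80.2  0.1 58.1 67.7]
```

```bash
python3 -m pendant '[[-0.006,-0.057,0,0,0,-0.044,1],[-0.019,-0.113,0,0,0,-0.089,1],[-0.034,-0.153,0,0,0,-0.122,1],[-0.034,-0.153,0,0,0,-0.122,1]]'
python3 -m pendant '[[0,0,0.02,0,0,0,1],[0,0,0.02,0,0,0,1],[0,0,0.02,0,0,0,0.15],[0,0,0.02,0,0,0,0.15],[0,0,0.02,0,0,0,0.15]]'
python3 - <<'E'
from h import *
s=readout.read_state();R=np.array(s['tcp_rot']);p=np.array(s['position'])
C=np.array([.5936,.003]);r=R.T@np.append(p[:2]-C,0)
print(p,np.degrees(np.arctan2(*(p[:2]-C)[::-1]))+36.7,np.hypot(*(p[:2]-C)),r,np.degrees(np.arctan2(R[1,0],R[0,0])))
im,d=capture('wrist'); cv2.imwrite('pics/w7.png',im[...,::-1])
E
```

```text
time_s: 18.25
position: [0.6577, 0.0549, 0.1754]
tcp_rot: [[0.8, 0.6, 0.004], [0.6, -0.8, 0.003], [0.005, -0.0, -1.0]]
force: [4.6, 4.0, -6.2]
opening: 0.359
grasp_force: 30.0
time_s: 18.75
position: [0.6566, 0.0523, 0.172]
tcp_rot: [[0.801, 0.599, -0.0], [0.599, -0.801, -0.0], [-0.001, 0.0, -1.0]]
force: [0.9, 0.5, -0.1]
opening: 0.417
grasp_force: 0.0
[0.65657911 0.05232193 0.17195766] 74.76617804365628 0.07999388353613358 [ 7.99742487e-02 -1.77175399e-03 -4.27913672e-05] 36.797049620290146
```

View pics/w7.png

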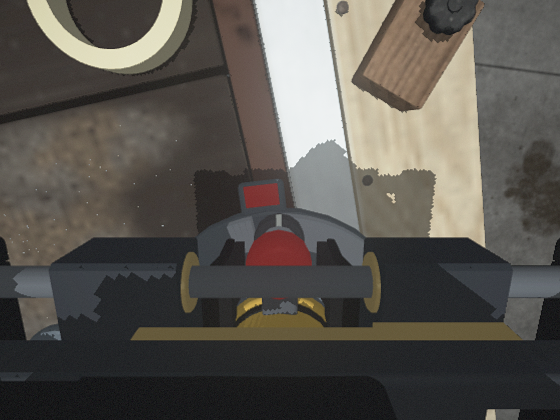

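```bash
python3 -m pendant '[[0,-0.007,0,0,0,-0.005,0.15],[0,-0.014,0,0,0,-0.011,0.15],[-0.001,-0.021,0,0,0,-0.016,0.15],[-0.001,-0.028,0,0,0,-0.022,0.15],[-0.002,-0.035,0,0,0,-0.027,0.15],[-0.003,-0.042,0,0,0,-0.033,0.15],[-0.004,-0.049,0,0,0,-0.038,0.15]]'
python3 - <<'E'
from h import *
s=readout.read_state();R=np.array(s['tcp_rot']);p=np.array(s['position'])
print(p,'force tool',R.T@np.array(s['force']))
K,T=T_of('wrist');im,d=capture('wrist'); cv2.imwrite('pics/w8.png',im[...,::-1])
print('knob depth z', (T@np.append(np.linalg.inv(K)@[280,250,1]*d[250,280],1))[:3], [ (T@np.append(np.linalg.inv(K)@[u,v,1]*d[v,u],1))[2].round(4) for u,v in ((270,245),(280,245),(290,250))])
E
```

```text
time_s: 19.5
position: [0.6503, 0.0599, 0.1713]
tcp_rot: [[0.722, 0.691, 0.0], [0.691, -0.722, -0.0], [-0.0, 0.001, -1.0]]
force: [1.2, -2.3, -0.8]
opening: 0.424
grasp_force: 0.9
[0.65033281 0.05989293 0.17130596] force tool [-0.66831236  2.47497207  0.83734136]
knob depth z [0.65724084 0.06662644 0.11389757] [np.float64(0.1125), np.float64(0.2646), np.float64(0.116)]
```

```bash
python3 -m pendant '[[0,0,0,0,0,0,-0.4],[0,0,0,0,0,0,-0.4],[0,0,0,0,0,0,-0.4],[0,0,-0.2,0,0,0,-0.4],[0,0,-0.4,0,0,0,-0.4],[-0.25,0,-0.4,0,0,0,-0.4],[-0.4,0,-0.4,0,0,0,-0.4],[-0.4,0,-0.4,0,0,0,-0.4]]'
python3 -m pendant '[[-0.25,0,0,0,0,0.045,-0.4],[-0.5,0,0,0,0,0.09,-0.4],[-0.5,0,0,0,0,0.12,-0.4],[-0.5,0,0,0,0,0.12,-0.4]]'
python3 - <<'E'
from h import *
K,T=T_of('wrist');im,d=capture('wrist'); cv2.imwrite('pics/w9.png',im[...,::-1])
for o in bubbles(im,K,T): print(o)
hsv=cv2.cvtColor(im,cv2.COLOR_RGB2HSV); m=cv2.inRange(hsv,(0,150,50),(8,255,255))|cv2.inRange(hsv,(172,150,50),(180,255,255)); n,l,st,c=cv2.connectedComponentsWithStats(m)
v,u=np.mgrid[:420,:560]; P=np.stack([(u-K[0,2])/K[0,0]*d,(v-K[1,2])/K[1,1]*d,d],-1)@T[:3,:3].T+T[:3,3]
for i in range(1,n):
    if st[i,4]>40: print('red',st[i],P[(l==i)&(d>0)].mean(0).round(4),np.percentile(P[(l==i)&(d>0)][:,2],[50,95]))
E
```

```text
time_s: 20.35
position: [0.5895, 0.003, 0.2517]
tcp_rot: [[0.725, 0.688, -0.003], [0.688, -0.725, -0.0], [-0.002, -0.002, -1.0]]
force: [0.2, -0.1, -0.2]
opening: 0.7
grasp_force: 0.0
time_s: 20.75
position: [0.5201, -0.065, 0.2516]
tcp_rot: [[0.928, 0.374, 0.001], [0.374, -0.928, 0.0], [0.001, 0.0, -1.0]]
force: [-0.0, 0.7, 0.3]
opening: 0.697
grasp_force: 0.0
(array([515.1,  36.8]), 53.9, 13.1, 'off mm', np.float64(0.4), np.float64(0.4), 'range', array([-6.2,  7.1]), 131, 'dir', array([-0.74,  0.67], dtype=float32))
(array([519.6, -37.1]), 53.1, 12.7, 'off mm', np.float64(0.0), np.float64(-0.0), 'range', array([-6.8,  6.8]), 121, 'dir', array([-0.66, -0.75], dtype=float32))
```

View pics/w9.png

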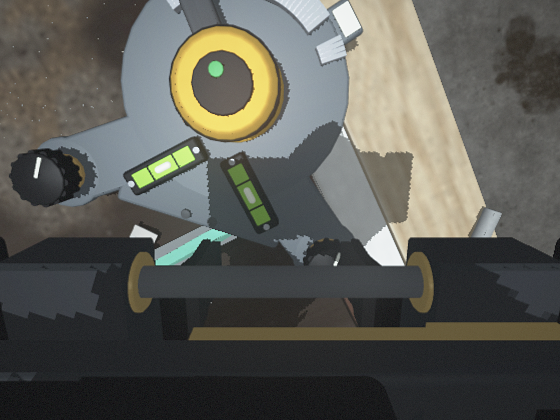

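```bash
python3 - <<'E'
from h import *
for cam in ('top','side'):
    K,T=T_of(cam);im,d=capture(cam)
    hsv=cv2.cvtColor(im,cv2.COLOR_RGB2HSV); m=cv2.inRange(hsv,(0,150,50),(8,255,255))|cv2.inRange(hsv,(172,150,50),(180,255,255)); n,l,st,c=cv2.connectedComponentsWithStats(m)
    v,u=np.mgrid[:420,:560]; P=np.stack([(u-K[0,2])/K[0,0]*d,(v-K[1,2])/K[1,1]*d,d],-1)@T[:3,:3].T+T[:3,3]
    for i in range(1,n):
        q=P[(l==i)&(d>0)]
        if st[i,4]>20 and len(q) and abs(q.mean(0)[0]-.65)<.1: print(cam,st[i],q.mean(0).round(4),np.percentile(q[:,2],[5,50,95]).round(4),ray(K,T,*c[i],.114).round(4))
E
```

```text
top [222 172  17  15 186] [0.6504 0.0604 0.1067] [0.0508 0.1128 0.1157] [0.6485 0.0594 0.114 ]
side [224 241  15  16 194] [0.6507 0.0678 0.1096] [0.0994 0.1118 0.1147] [0.6503 0.0725 0.114 ]
side [219 269  11   8  60] [0.6675 0.077  0.0511] [0.0492 0.051  0.0531] [0.6608 0.1367 0.114 ]
```

```bash
python3 -c "
from rig import bot; print(bot.hand_in())"
```

```text
the job is handed in; nothing more can be done
None
```

The job is handed in: both bubbles rest within about 0.5 mm of centre, and the head stands at the red notch with the plunger home (judged by its knob height) and everything released; about 21 s used, no verdict shown.

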